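# Tip the spent crucibles into the waste bin

### The job

Open the bin's lid all the way up, then raise the outer end of the tipping tray until all five spent crucibles have slid into the bin. Lower the tray gently back to level on its rest, do not let it drop, and only then close the lid fully. Leave the other things on the bench where they are.

Things in the scene. Friction and masses are not known exactly. Their poses are not given: they have to be found in the camera images.
- station: tipping station, fixed to the bench: steel waste bin with hinged lid and, beside it, a stand with a tipping tray. Origin on the bench, midway along the edge where tray and bin meet. Its +y runs along the tray, away from the bin; +x roughly away from the robot. The stand reaches 66 mm either side of x = 0 and, above 6 mm height, to y = 126 mm: below the tray's outer end is free air
- tray (a joint): tilt of the tray: 0 = level on its rest, grows as its outer (+y) end is raised and it pours into the bin, 1.25 = end stop. Let go, it drops back (0.25 to 0.45 kg plus crucibles). See point tray_pivot
- tray_pivot (a point): the tray's hinge, at the lower edge of its pouring end, in the middle; the hinge line runs along the station's x axis. It lies (0, 0, 105) mm from the station's origin. The tray is an open steel pan 100 mm wide (x) and 180 mm long (y), floor 4 mm thick, walls up to 35 mm above this point; the pouring end has no wall
- tray_lip (a point): middle of the outer, lower edge of the flange on the tray's outer end. The flange is 100 mm wide (x), 4 mm thick and stands out 22 mm from the top of the end wall. This point is (0, 202, 31) mm from tray_pivot with the tray level, and turns with the tray
- lid (a joint): angle of the bin's lid: 0 = shut, grows as it opens upward, 1.8 = end stop; starts up to 0.5 ajar. A stiff hinge: it stays where it is left; 1 to 3 N at the rod moves it. See point lid_hinge
- lid_hinge (a point): middle of the lid's hinge line, which runs along the station's x axis at the end of the bin away from the tray, (0, -130, 90) mm from the station's origin. The lid is a 154 mm (x) by 122 mm plate, 6 mm thick, its top 7 mm above this point when shut
- lid_rod (a point): grip point on the lid's rod: a round steel rod 10 mm thick standing out from the lid's front (-x) edge near its free end, from x = -77 to -127 mm. With the lid shut this point is (-105, 108, 13) mm from lid_hinge; it turns with the lid
- bin_in (a point): centre of the bin's inner floor, 4 mm above the bench, (0, -65, 4) mm from the station's origin. The open-topped bin is 150 mm (x) by 130 mm (y) outside, walls 4 mm, rim 90 mm above the bench
- crucible1: a spent ceramic crucible, a stubby cup 26 mm across and 26 mm high, 15 to 30 g, standing in the tray at the start; origin at the centre of its underside, z up through its mouth
- crucible2: a spent ceramic crucible, a stubby cup 26 mm across and 26 mm high, 15 to 30 g, standing in the tray at the start; origin at the centre of its underside, z up through its mouth
- crucible3: a spent ceramic crucible, a stubby cup 26 mm across and 26 mm high, 15 to 30 g, standing in the tray at the start; origin at the centre of its underside, z up through its mouth
- crucible4: a spent ceramic crucible, a stubby cup 26 mm across and 26 mm high, 15 to 30 g, standing in the tray at the start; origin at the centre of its underside, z up through its mouth
- crucible5: a spent ceramic crucible, a stubby cup 26 mm across and 26 mm high, 15 to 30 g, standing in the tray at the start; origin at the centre of its underside, z up through its mouth
- clean_crucible: bystander: a clean white crucible of the same size standing on the bench behind the bin; origin at the centre of its underside
- jar: bystander: amber glass jar, 52 mm across, 75 mm high, on the bench behind the tray; origin under its centre
- tongs: bystander: thin steel crucible tongs 190 mm long, 8 mm thick, lying on the bench in front of the tray; origin under the middle
- beaker: bystander: glass beaker, 64 mm across, 85 mm high; origin under its centre
- vial_rack: bystander: grey rack of white vials, 80 by 180 by 78 mm; origin under its centre
- mouse: bystander: black computer mouse 100 by 62 by 30 mm; origin under its centre

How it is judged:
On the way, in this order (a step that is already met when the one before it is completed fails the run):
1. the lid is open, past upright or nearly so (over 1.3 rad) (value of joint lid above 1.3 rad), for 0.2 s.
2. all five crucibles lie in the bin while the tray is still tipped (over 0.25 rad) (x of crucible1 in the frame of bin_in between -0.075 and 0.075 m and y of crucible1 in the frame of bin_in between -0.065 and 0.065 m and z of crucible1 in the frame of bin_in between -0.006 and 0.085 m and x of crucible2 in the frame of bin_in between -0.075 and 0.075 m and y of crucible2 in the frame of bin_in between -0.065 and 0.065 m and z of crucible2 in the frame of bin_in between -0.006 and 0.085 m and x of crucible3 in the frame of bin_in between -0.075 and 0.075 m and y of crucible3 in the frame of bin_in between -0.065 and 0.065 m and z of crucible3 in the frame of bin_in between -0.006 and 0.085 m and x of crucible4 in the frame of bin_in between -0.075 and 0.075 m and y of crucible4 in the frame of bin_in between -0.065 and 0.065 m and z of crucible4 in the frame of bin_in between -0.006 and 0.085 m and x of crucible5 in the frame of bin_in between -0.075 and 0.075 m and y of crucible5 in the frame of bin_in between -0.065 and 0.065 m and z of crucible5 in the frame of bin_in between -0.006 and 0.085 m and value of joint tray above 0.25 rad), for 0.1 s.
3. the tray is back level (under 0.05 rad) while the lid is still open (over 1.0 rad) (value of joint tray below 0.05 rad and value of joint lid above 1 rad), for 0.1 s.
At the end, for the whole second after the job is handed in: All five crucibles lie still inside the bin (below its rim), the tray is level on its rest (within 0.05 rad) and the lid is shut (within 0.05 rad) (x of crucible1 in the frame of bin_in between -0.075 and 0.075 m and y of crucible1 in the frame of bin_in between -0.065 and 0.065 m and z of crucible1 in the frame of bin_in between -0.006 and 0.085 m and x of crucible2 in the frame of bin_in between -0.075 and 0.075 m and y of crucible2 in the frame of bin_in between -0.065 and 0.065 m and z of crucible2 in the frame of bin_in between -0.006 and 0.085 m and x of crucible3 in the frame of bin_in between -0.075 and 0.075 m and y of crucible3 in the frame of bin_in between -0.065 and 0.065 m and z of crucible3 in the frame of bin_in between -0.006 and 0.085 m and x of crucible4 in the frame of bin_in between -0.075 and 0.075 m and y of crucible4 in the frame of bin_in between -0.065 and 0.065 m and z of crucible4 in the frame of bin_in between -0.006 and 0.085 m and x of crucible5 in the frame of bin_in between -0.075 and 0.075 m and y of crucible5 in the frame of bin_in between -0.065 and 0.065 m and z of crucible5 in the frame of bin_in between -0.006 and 0.085 m and value of joint each of tray, lid below 0.05 rad and linear speed of each of crucible1, crucible2, crucible3, crucible4, crucible5 below 0.03 m/s); the robot touches nothing.
It fails at once if the tray drops: it swings down faster than 2.5 rad/s (velocity of joint tray below -2.5 rad/s).
It fails at once if another thing on the bench (clean crucible, jar, tongs, beaker, vial rack, mouse) is shifted by more than 30 mm (distance of any of clean_crucible, jar, tongs, beaker, vial_rack, mouse from where it was at the start of the episode above 0.03 m).
It also fails if it takes over 69 s, if anything falls off the work surface, if the arm or the gripper's body presses on something with over 40 N, if the wrist force passes 120 N, or if a joint passes its speed limit or range.

### The arm

A 6-joint arm with a two-finger parallel gripper is mounted at the origin on the work surface. World frame = base frame: x ahead of the robot, y to its left, z up, the work surface at z = 0. Lengths are in m, angles in rad, forces in N, time in s.
With the tool pointing down it reaches from about 0.3 to 0.775 m from the base axis. Payload 14.6 kg.
Tool frame: the origin (TCP) lies midway between the tips of the shut fingers; the grasp point (between the pads) lies 19 mm behind it (ctrl.pinch_z is the z of the grasp point in the tool frame, in m); z points along the fingers, y is the line along which they close (so a half turn about z gives the same grasp; the last joint's range is limited). The gripper opens to 94 mm and grips with 3 to 60 N. Pads are 16 mm wide; open, the fingers measure 119 mm over their backs; the gripper's body (75 mm by 177 mm) begins 78 mm behind the grasp point.
Start: joints at [-1.275, 0.3, 1.521, -0, 1.321, -0.067], TCP at [0.195, -0.514, 0.205] pointing down, gripper open.
Joint ranges: [-3.03, 3.03], [-0.79, 2.21], [0.23, 2.52], [-1.04, 4.18], [0, 3.07], [-2.55, 2.55]. Speed limits (rad/s): [2.22, 2.22, 2.57, 3.14, 3.14, 3.14].

### API

Orientations are given as [roll, pitch, yaw] about the fixed x, y, z axes, in that order (R = Rz(yaw) Ry(pitch) Rx(roll)).
In Python, from station import ctrl, camera, ticket gives the robot as it stands. The module is installed in compiled form; this text tells all that it offers.
- The arm moves only by the shell command python3 -m inch 'ROWS' [FORCE]. ROWS is text: rows parted by semicolons, each of 7 numbers parted by spaces: the opening, from -1 (shut) to 1 (fully open), then the shift along the tool's x, y, z in units of 0.03 m (1.0 is 0.03 m), then the turn, a rotation vector about the tool's x, y, z in units of 10 degrees (1.0 is 10 degrees). In form: grip dx dy dz rx ry rz; .... A call has 1 to 10 rows; each row shifts and turns the commanded pose from where the row before left it, along the tool's axes as they then stand; what a row does not reach is not made up. A row lasts 1/8 s, in which the tool goes at most 62.5 mm and 10.7 degrees, less where a joint would pass 70% of its speed; a pose out of reach is approached as far as the arm can. A call with a number of a shift or a turn outside -1 to 1 is refused whole. A call with a gripper value outside its range is refused whole. The fingers move at their own pace and stop on an object; FORCE is the grip in N (left out, the last holds). Time passes only in rows, so rows that do not move let the fingers close. It gives the time, the measured TCP pose, the force, the opening and the grip force at its end, in the units of the state.
- ctrl.get_obs(): the state, without advancing time (a new reading comes with each control period).
- camera(name): name is "scene" or "top"; returns a dict with "img" (384x512x3 uint8, blue, green, red), "range_z" (384x512 float32, m along the optical axis (not along the pixel's ray), 0 where there is no reading), "intrinsics" (3x3 intrinsics, pixels), "view" (4x4, takes a point from world to camera coordinates). Camera axes: x right, y down, z forward; pixel columns grow to the right and rows downward; lengths in m; the calibration is good to about 2 mm. A picture is of the moment at which its call begins.
- ticket.hand_in(): hands the job in; it is judged then, once.
The state is a dict: "time_s": time; "qpos": joint angles; "joint_vel": joint speeds; "tau": joint torques, N m; "ee_pos": TCP position; "eef_rot": TCP orientation; "force": force on the tool from outside, world axes, zero at the start; "moment": the same for the moment, N m; "grip_width": finger opening in m; "grip_force": force on a finger pad.
Only numpy, scipy, OpenCV 4.12 (cv2) and the standard library are available. Lean on these libraries where they do the work, as an engineer would, in place of code of your own. Each camera call takes 0.05 s, during which the arm holds its last target. There are 200 camera calls.

## Working session

There is one attempt and no reset: what is moved stays moved. The work goes in short steps, Python scripts to look and compute and a shell command to move; the robot and the scene stay as the last step left them, time stands still between calls to the robot, and variables do not carry over. Pictures are saved under pics/ and viewed, at most 10 in all, crops included, and the job is handed in when it is done.

```bash
mkdir -p pics; python3 - <<'E'
from station import ctrl,camera
import cv2,numpy as np
for n in("scene","top"):
    c=camera(n); cv2.imwrite(f"pics/{n}0.png",cv2.resize(c["img"],(800,600))); np.savez(f"pics/{n}0.npz",**c)
    V=np.linalg.inv(c["view"]); print(n,V[:3,3].round(3),V[:3,2].round(2),c["intrinsics"][0,0])
o=ctrl.get_obs();print(o["ee_pos"],o["eef_rot"],o["time_s"],ctrl.pinch_z)
E
```

```text
scene [1.071 0.383 0.768] [-0.56 -0.41 -0.72] 351.1836360503897
top [0.324 0.014 1.312] [ 0.19 -0.03 -0.98] 436.20006394685055
[ 0.19512117 -0.5139578   0.20495274] [-3.14055785e+00 -8.65052823e-05  3.62803723e-01] 0.1 -0.0188
```

View pics/scene0.png

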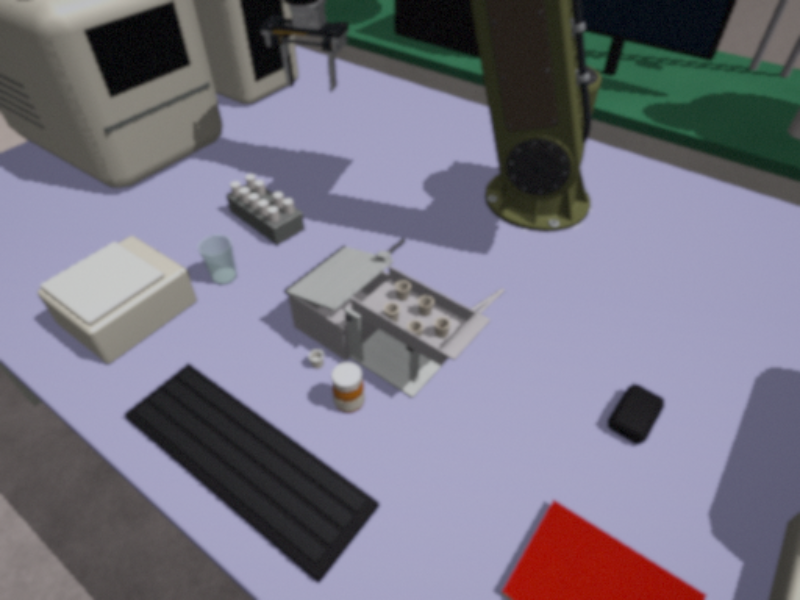

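View pics/top0.png

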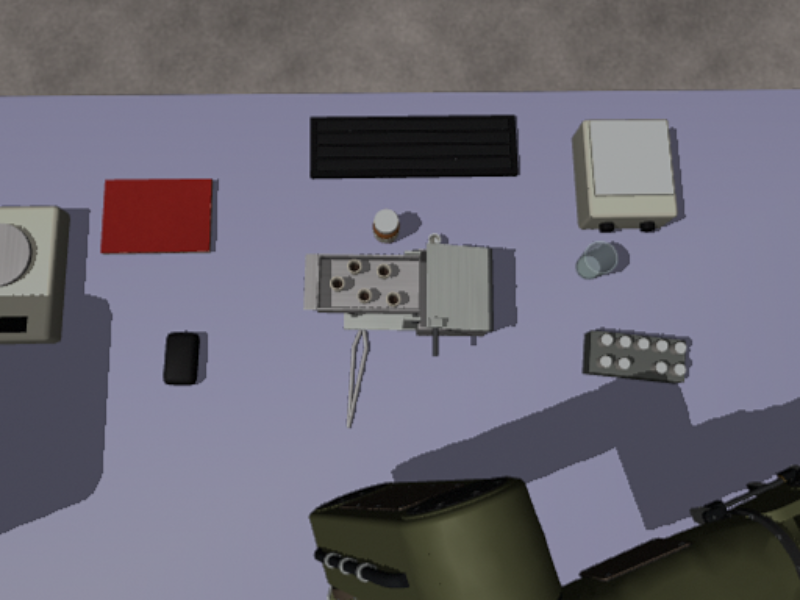

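The top view shows the station with its +y to image left: flange about (305-320, 255-310), lid (418-492, 245-333), rod about (436, 330-355) and tongs (355, 330-425). The jar is at (386, 225) and the clean crucible at (434, 240). Next is an enlarged crop.

```bash
cat > h.py <<'E'
import numpy as np
def P(c,u,v,z=None,zw=None):
    """pixel (orig 512x384) -> world, by depth, or on plane z=zw"""
    K=c["intrinsics"];V=np.linalg.inv(c["view"])
    d=np.linalg.inv(K)@[u,v,1]
    if zw is None: return V[:3,:3]@(d*c["range_z"][int(round(v)),int(round(u))])+V[:3,3]
    w=V[:3,:3]@d; return V[:3,3]+w*(zw-V[2,3])/w[2]
def cloud(c):
    K=c["intrinsics"];V=np.linalg.inv(c["view"]);v,u=np.mgrid[:384,:512]
    d=np.stack([u,v,np.ones_like(u)],-1)@np.linalg.inv(K).T*c["range_z"][...,None]
    return d@V[:3,:3].T+V[:3,3]
E
python3 - <<'E'
import numpy as np,cv2
from h import *
c=dict(np.load("pics/top0.npz")); W=cloud(c)
cv2.imwrite("pics/crop.png",cv2.resize(c["img"][150:280,185:330],None,fx=5,fy=4.6,interpolation=cv2.INTER_CUBIC) if 0 else cv2.resize(c["img"][150:250,185:330],None,fx=5.5,fy=5.5,interpolation=cv2.INTER_CUBIC))
X=W[150:250,185:330].reshape(-1,3)
# flange: points z 0.13-0.142
for nm,lo,hi in(("flange/rim",.132,.146),):
    m=(X[:,2]>lo)&(X[:,2]<hi); print(nm,m.sum(),cv2.minAreaRect(X[m,:2].astype(np.float32)))
# sample
for (u,v) in [(197,168),(197,180),(197,192),(285,170),(285,190),(285,205),(300,180),(275,170),(275,205),(279,218),(279,224),(235,205)]:
    print((u,v),W[v,u].round(4))
E
```

```text
flange/rim 765 ((0.5333235263824463, 0.03586985170841217), (0.24209927022457123, 0.17649714648723602), 87.64875793457031)
(197, 168) [0.6071 0.1476 0.1395]
(197, 180) [0.5734 0.1474 0.1394]
(197, 192) [0.5407 0.1478 0.1355]
(285, 170) [ 0.602  -0.0969  0.1195]
(285, 190) [ 0.5455 -0.0953  0.1153]
(285, 205) [ 0.5019 -0.093   0.124 ]
(300, 180) [ 0.5757 -0.1399  0.1041]
(275, 170) [ 0.6011 -0.0683  0.1253]
(275, 205) [ 0.5005 -0.0645  0.137 ]
(279, 218) [ 0.465  -0.0745  0.134 ]
(279, 224) [ 0.4487 -0.074   0.1336]
(235, 205) [0.5227 0.0478 0.0043]
```

View pics/crop.png

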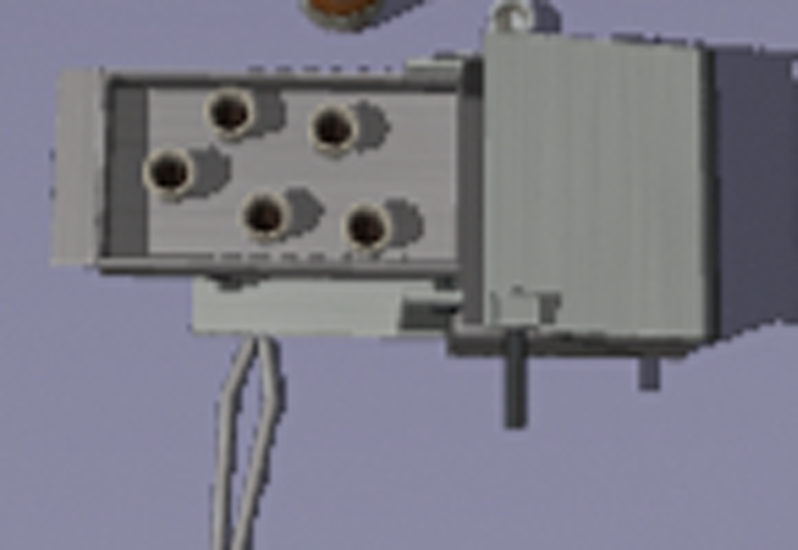

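Crop: flange outer corners at (60,70) and (52,265), and rod from (515,335) to (515,428). The hinge edge of the lid is at about x=712. I'll fit the station pose from these.

```bash
python3 - <<'E'
import numpy as np,cv2
from h import *
from scipy.optimize import least_squares
c=dict(np.load("pics/top0.npz")); W=cloud(c)
g=lambda x,y,z: P(c,185+x/5.5-.41,150+y/5.5-.41,zw=z)
A=g(60,70,.140);B=g(52,265,.140);C=g(108,74,.140);D=g(102,272,.140)
print("flange",A,B,"len",np.linalg.norm(A-B),"inner",C,D)
R1=g(515,345,.134);R2=g(515,428,.134);print("rod",R1,R2)
# yaw from flange & tray long walls (z .14)
E1=g(455,80,.14);E2=g(455,268,.14)
print("walls ends",E1,E2,"yaw long",np.arctan2(-(D-E2)[0],(D-E2)[1]),np.arctan2(-(C-E1)[0],(C-E1)[1]),"short",np.arctan2((A-B)[1],(A-B)[0]))
X=W[160:206,276:311].reshape(-1,3); X=X[(X[:,2]>.09)]
s=np.linalg.lstsq(np.c_[X[:,:2],np.ones(len(X))],X[:,2],rcond=None)[0]; r=X[:,2]-np.c_[X[:,:2],np.ones(len(X))]@s
k=abs(r)<.006; s=np.linalg.lstsq(np.c_[X[k,:2],np.ones(k.sum())],X[k,2],rcond=None)[0]; print("lid plane",s,"resid",r[k].std(),np.arctan(np.hypot(*s[:2])))
Y=X[k]; print("lid rect",cv2.minAreaRect(Y[:,:2].astype(np.float32)), Y[:,1].min())
for th in(0,):
  m=(W[...,2]>.05)&(abs(W[...,1]+.074)<.012)&(W[...,0]<.47)&(W[...,0]>.38); print("rod pts",W[m].round(3)[::6])
for n,(u,v) in dict(clean=(434,237),jar=(386,218),tong1=(349,425),tong2=(362,332)).items():
  print(n,P(c,u*.64,v*.64,zw={'clean':.026,'jar':.075}.get(n,.008)))
E
```

```text
flange [0.62319222 0.15168868 0.14      ] [0.52405348 0.15518867 0.14      ] len 0.09920050847376531 inner [0.62072122 0.12767108 0.14      ] [0.52008617 0.13056337 0.14      ]
rod [ 0.48059222 -0.07291515  0.134     ] [ 0.4394631  -0.07161038  0.134     ]
walls ends [ 0.61467958 -0.04649615  0.14      ] [ 0.51880652 -0.04391361  0.14      ] yaw long -0.007334083271939643 -0.03467479687677234 short -0.035289297957381977
lid plane [-0.10047785  0.36222773  0.2131677 ] resid 0.0035802832992441157 0.3595640411576656
lid rect ((0.572758674621582, -0.11896196007728577), (0.14676494896411896, 0.03548962622880936), 48.24762725830078) -0.1683403513063079
rod pts [[ 0.468 -0.069  0.133]
 [ 0.463 -0.069  0.132]
 [ 0.457 -0.069  0.132]
 [ 0.451 -0.069  0.135]
 [ 0.446 -0.069  0.133]
 [ 0.441 -0.069  0.129]]
clean [ 0.68157922 -0.08539089  0.026     ]
jar [0.70654934 0.00800898 0.075     ]
tong1 [0.32440704 0.0843317  0.008     ]
tong2 [0.49959862 0.05798969 0.008     ]
```

```bash
python3 -m inch '1 0 0 0 0 0 0.75; 1 0 0 0 0 0 0.75; 1 0 0 0 0 0 0.75; 1 0.56 -1 0 0 0 0; 1 0.56 -1 0 0 0 0; 1 0.56 -1 0 0 0 0'
```

```text
time_s: 0.85
ee_pos: [0.2486, -0.4247, 0.2051]
eef_rot: [-3.141, 0.0, -0.03]
force: [1.2, 0.3, 0.1]
grip_width: 0.094
grip_force: 0.0
```

```bash
python3 -m inch '1 0.56 -1 0 0 0 0; 1 0.56 -1 0 0 0 0; 1 0.56 -1 0 0 0 0; 1 0.56 -1 0 0 0 0; 1 0.56 -1 0 0 0 0; 1 0.56 -1 0 0 0 0; 1 0.56 -1 0 0 0 0; 1 0.56 -1 0 0 0 0; 1 0.56 -1 0 0 0 0; 1 0.56 -1 0 0 0 0'; python3 -m inch '1 0.56 -1 0 0 0 0; 1 0.56 -0.97 0 0 0 0; 1 0 0 0.9 0 0 0; 1 0 0 0.9 0 0 0; 1 0 0 0.5 0 0 0; 1 0 0 0 0 0 0'
python3 - <<'E'
from station import camera
import cv2
i=camera("scene")["img"][130:270,150:350]; cv2.imwrite("pics/s1.png",cv2.resize(i,None,fx=4,fy=4,interpolation=cv2.INTER_CUBIC))
E
```

```text
time_s: 2.1
ee_pos: [0.4255, -0.1298, 0.2053]
eef_rot: [-3.141, 0.0, -0.03]
force: [0.1, -0.2, -0.0]
grip_width: 0.0945
grip_force: 0.0
time_s: 2.85
ee_pos: [0.4602, -0.0728, 0.1359]
eef_rot: [-3.141, 0.002, -0.03]
force: [-0.2, 0.1, 0.2]
grip_width: 0.094
grip_force: 0.0
```

View pics/s1.png

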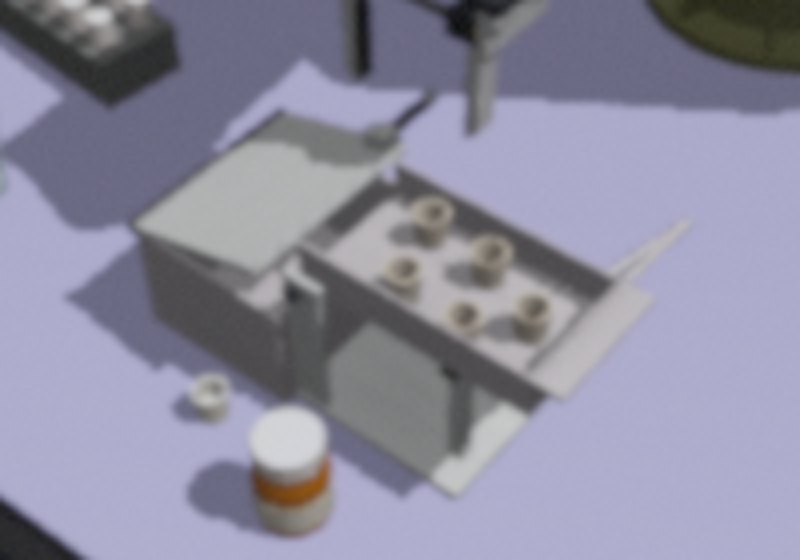

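The two fingers, at (360,50) and (480,110), straddle the rod at (410,112). I'll lower and grip.

```bash
python3 -m inch '1 0 0 0.43 0 0 0; 1 0 0 0.43 0 0 0; -1 0 0 0 0 0 0; -1 0 0 0 0 0 0; -1 0 0 0 0 0 0; -1 0 0 0 0 0 0; -1 0 0 0 0 0 0; -1 0 0 0 0 0 0' 12
```

```text
time_s: 3.9
ee_pos: [0.4605, -0.0728, 0.1107]
eef_rot: [3.142, -0.0, -0.03]
force: [-0.3, -0.4, 0.1]
grip_width: 0.037
grip_force: 0.0
```

```bash
python3 - <<'E'
import numpy as np
# arc of rod in tool units; pinch at r,phi about hinge (yh along ey,z)
r=.1088;y0,z0=-.0728+.003-0,.0; 
hy=-.1786+.0031; p0=np.arctan2(np.sqrt(r*r-min(r,(-.0728-hy))**2),-.0728-hy); print(p0-.1198, "z expected",.09+r*np.sin(p0))
for p in (.36,):
  a=p+np.arange(0,16)*.1; Y=r*np.cos(a);Z=r*np.sin(a)
  for i in range(15): print(f"1 0 {-(Y[i+1]-Y[i])/.03:.2f} {-(Z[i+1]-Z[i])/.03:.2f}  lid {a[i+1]-.12:.2f}")
E
```

```text
0.21664629899358334 z expected 0.12591865810411068
1 0 0.14 -0.33  lid 0.34
1 0 0.18 -0.32  lid 0.44
1 0 0.21 -0.30  lid 0.54
1 0 0.24 -0.27  lid 0.64
1 0 0.26 -0.25  lid 0.74
1 0 0.29 -0.22  lid 0.84
1 0 0.31 -0.19  lid 0.94
1 0 0.32 -0.16  lid 1.04
1 0 0.34 -0.13  lid 1.14
1 0 0.35 -0.09  lid 1.24
1 0 0.36 -0.06  lid 1.34
1 0 0.36 -0.02  lid 1.44
1 0 0.36 0.01  lid 1.54
1 0 0.36 0.05  lid 1.64
1 0 0.35 0.09  lid 1.74
```

```bash
python3 -m inch '-1 0 0 0 0 0 0; -1 0 0 0 0 0 0; -1 0 0 0 0 0 0; -1 0 0 0 0 0 0; -1 0 0 0 0 0 0; -1 0 0 0 0 0 0'
```

```text
time_s: 4.65
ee_pos: [0.4605, -0.0732, 0.1106]
eef_rot: [3.141, -0.0, -0.03]
force: [0.0, -5.8, -2.4]
grip_width: 0.0093
grip_force: 12.0
```

```bash
python3 -m inch '-1 0 0.14 -0.33 0 0 0; -1 0 0.18 -0.32 0 0 0; -1 0 0.21 -0.30 0 0 0; -1 0 0.24 -0.27 0 0 0; -1 0 0.26 -0.25 0 0 0; -1 0 0 0 0 0 0'
```

```text
time_s: 5.4
ee_pos: [0.4594, -0.1041, 0.1554]
eef_rot: [-3.141, 0.0, -0.03]
force: [-4.7, 1.6, 2.5]
grip_width: 0.0093
grip_force: 12.0
```

```bash
python3 -m inch '-1 0 0.29 -0.22 0 0 0; -1 0 0.31 -0.19 0 0 0; -1 0 0.32 -0.16 0 0 0; -1 0 0.34 -0.13 0 0 0; -1 0 0.35 -0.09 0 0 0; -1 0 0.36 -0.06 0 0 0; -1 0 0.36 -0.02 0 0 0; -1 0 0.36 0.01 0 0 0; -1 0 0.36 0.05 0 0 0; -1 0 0.33 0.09 0 0 0'; python3 -m inch '-1 0 0 0 0 0 0; 0 0 0 0 0 0 0; 0 0 0 0 0 0 0; 0 0 0 0 0 0 0; 0 0 0 0 0 0 0'
python3 - <<'E'
from station import camera
import cv2
i=camera("scene")["img"][110:250,150:350]; cv2.imwrite("pics/s2.png",cv2.resize(i,None,fx=4,fy=4,interpolation=cv2.INTER_CUBIC))
E
```

```text
time_s: 6.65
ee_pos: [0.4565, -0.2059, 0.1761]
eef_rot: [3.141, 0.0, -0.03]
force: [0.4, 1.6, 0.8]
grip_width: 0.0096
grip_force: 12.0
time_s: 7.28
ee_pos: [0.4566, -0.2049, 0.1764]
eef_rot: [3.142, -0.0, -0.03]
force: [0.2, 0.4, 0.3]
grip_width: 0.0455
grip_force: 0.0
```

View pics/s2.png

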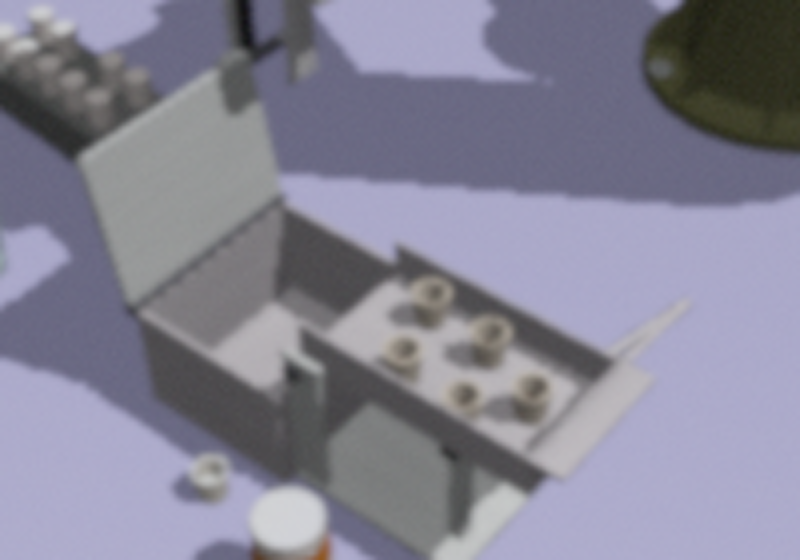

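The lid stands just past upright, with its free edge at (80,155)-(245,60), and the fingers at (240,20) and (300,60) have let go. Next I'll retreat up, turn, and move over the front (-x) side wall of the tray.

```bash
python3 -m inch '0 0 0 -0.9 0 0 0; 0 0 0 -0.9 0 0 0; 0 0 0 -0.9 0 0 0; 0 0 0 0 0 0 -0.9; 0 0 0 0 0 0 -0.9; 0 0 0 0 0 0 -0.9; 0 0 0 0 0 0 -0.9; 0 0 0 0 0 0 -0.9; 0 0 0 0 0 0 -0.9; 0 0 0 0 0 0 -0.9'; python3 -m inch '-0.5 0 0 0 0 0 -0.9; -0.5 0 0 0 0 0 -0.9; -0.5 0 0 0 0 0 -0.9; -0.5 0 0 0 0 0 0'
```

```text
time_s: 8.57
ee_pos: [0.4565, -0.205, 0.2574]
eef_rot: [3.142, -0.0, 1.075]
force: [-0.5, 0.4, 0.2]
grip_width: 0.0472
grip_force: 0.0
time_s: 9.07
ee_pos: [0.4565, -0.205, 0.2574]
eef_rot: [3.142, 0.0, 1.54]
force: [0.7, 0.0, 1.0]
grip_width: 0.0237
grip_force: 0.0
```

```bash
python3 -m inch '-0.5 0.99 0.19 0 0 0 0; -0.5 0.99 0.19 0 0 0 0; -0.5 0.99 0.19 0 0 0 0; -0.5 0.99 0.19 0 0 0 0; -0.5 0.99 0.19 0 0 0 0; -0.5 0.99 0.19 0 0 0 0; -0.5 0.99 0.19 0 0 0 0; -0.5 0.99 0.19 0 0 0 0; -0.5 0.99 0.19 0 0 0 0; -0.5 0.99 0.19 0 0 0 0'; python3 -m inch '-0.5 0 0 0.9 0 0 0; -0.5 0 0 0.9 0 0 0; -0.5 0 0 0.9 0 0 0; -0.5 0 0 0.7 0 0 0; -0.5 0 0 0 0 0 0'
python3 - <<'E'
from station import camera
import cv2
i=camera("scene")["img"][110:250,200:400]; cv2.imwrite("pics/s3.png",cv2.resize(i,None,fx=4,fy=4,interpolation=cv2.INTER_CUBIC))
i=camera("top")["img"][130:250,170:330]; cv2.imwrite("pics/t3.png",cv2.resize(i,None,fx=5,fy=5,interpolation=cv2.INTER_CUBIC))
E
```

```text
time_s: 10.32
ee_pos: [0.5225, 0.0911, 0.2574]
eef_rot: [3.141, -0.0, 1.537]
force: [0.5, -0.4, -0.7]
grip_width: 0.0238
grip_force: 0.0
time_s: 10.95
ee_pos: [0.5218, 0.09, 0.1542]
eef_rot: [-3.139, 0.0, 1.538]
force: [0.3, -0.4, 0.4]
grip_width: 0.0235
grip_force: 0.0
```

View pics/s3.png

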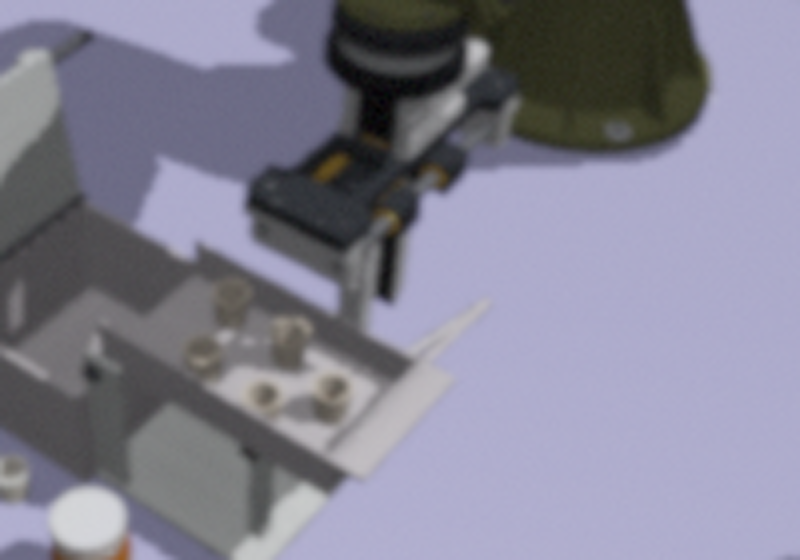

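The inner finger at (355,325) and the outer one at (390,290) straddle the front wall, clear of the crucibles at (290,340) and (330,395). I'll lower and grip.

```bash
python3 -m inch '-0.5 0 0 0.6 0 0 0; -0.5 0 0 0.6 0 0 0; -0.5 0 0 0 0 0 0; -1 0 0 0 0 0 0; -1 0 0 0 0 0 0; -1 0 0 0 0 0 0; -1 0 0 0 0 0 0; -1 0 0 0 0 0 0; -1 0 0 0 0 0 0' 30
```

```text
time_s: 12.18
ee_pos: [0.5244, 0.0901, 0.1206]
eef_rot: [3.136, -0.0, 1.541]
force: [12.4, -0.6, -3.6]
grip_width: 0.0029
grip_force: 30.0
```

```bash
python3 - <<'E'
import numpy as np
# grip point rel. pivot: (y .1395, z .031); tool tilts by k*theta about tool y. print rows for steps of theta
y,z=.138,.0305; r=np.hypot(y,z);p=np.arctan2(z,y);k=.5;d=.08
pin=.0188
def tcp(t):
    g=np.array([r*np.cos(p+t),r*np.sin(p+t)]); a=k*t
    zt=np.array([np.sin(a),-np.cos(a)])   # tool z in (ey,z): top leans to -y as tray tilts
    xt=np.array([np.cos(a),np.sin(a)])
    return g+pin*zt,xt,zt
for i in range(15):
    c0,x0,z0=tcp(i*d);c1,_,_=tcp((i+1)*d);s=(c1-c0)/.03
    print(f"{s@x0:.2f} 0 {s@z0:.2f} 0 {-np.degrees(k*d)/10:.2f} 0  tray {(i+1)*d:.2f}")
E
```

```text
-0.07 0 -0.36 0 -0.23 0  tray 0.08
-0.09 0 -0.36 0 -0.23 0  tray 0.16
-0.10 0 -0.36 0 -0.23 0  tray 0.24
-0.11 0 -0.35 0 -0.23 0  tray 0.32
-0.13 0 -0.34 0 -0.23 0  tray 0.40
-0.14 0 -0.34 0 -0.23 0  tray 0.48
-0.15 0 -0.33 0 -0.23 0  tray 0.56
-0.17 0 -0.32 0 -0.23 0  tray 0.64
-0.18 0 -0.32 0 -0.23 0  tray 0.72
-0.19 0 -0.31 0 -0.23 0  tray 0.80
-0.21 0 -0.30 0 -0.23 0  tray 0.88
-0.22 0 -0.29 0 -0.23 0  tray 0.96
-0.23 0 -0.28 0 -0.23 0  tray 1.04
-0.24 0 -0.27 0 -0.23 0  tray 1.12
-0.25 0 -0.26 0 -0.23 0  tray 1.20
```

```bash
python3 -m inch '-1 0 0.08 0 0 0 0; -1 -0.07 0 -0.36 0 0.23 0; -1 -0.09 0 -0.36 0 0.23 0; -1 -0.10 0 -0.36 0 0.23 0; -1 -0.11 0 -0.35 0 0.23 0; -1 0 0 0 0 0 0'
```

```text
time_s: 12.92
ee_pos: [0.524, 0.0762, 0.1616]
eef_rot: [-3.141, -0.161, 1.54]
force: [-2.5, 2.8, -3.2]
grip_width: 0.0027
grip_force: 30.0
```

```bash
python3 -m inch '-1 -0.13 0 -0.34 0 0.23 0; -1 -0.14 0 -0.34 0 0.23 0; -1 -0.15 0 -0.33 0 0.23 0; -1 -0.17 0 -0.32 0 0.23 0; -1 0 0 0 0 0 0; -1 -0.18 0 -0.32 0 0.23 0; -1 -0.19 0 -0.31 0 0.23 0; -1 -0.21 0 -0.30 0 0.23 0; -1 0 0 0 0 0 0; -1 0 0 0 0 0 0'
python3 - <<'E'
from station import camera
import cv2
i=camera("scene")["img"][90:240,170:370]; cv2.imwrite("pics/s4.png",cv2.resize(i,None,fx=4,fy=4,interpolation=cv2.INTER_CUBIC))
E
```

```text
time_s: 14.18
ee_pos: [0.5224, 0.0248, 0.2157]
eef_rot: [-3.14, -0.44, 1.54]
force: [-5.8, 2.1, -3.5]
grip_width: 0.003
grip_force: 30.0
```

View pics/s4.png

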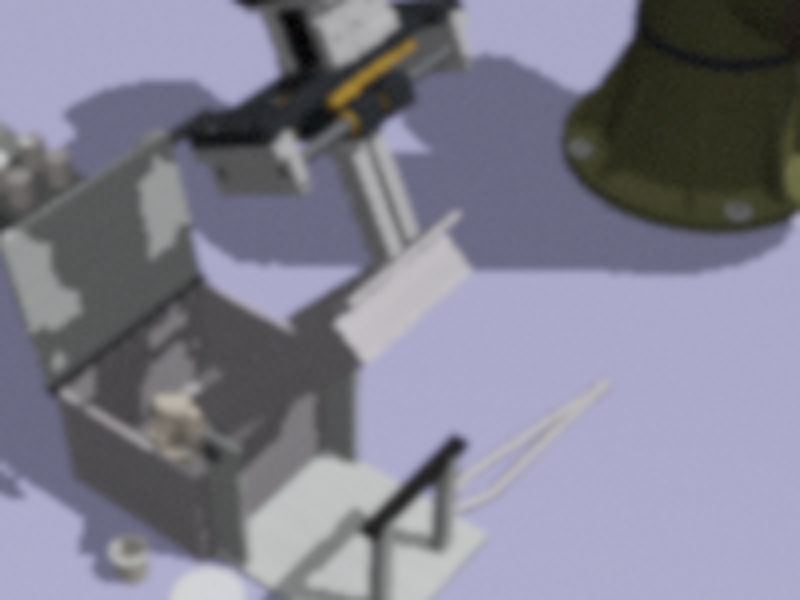

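At tilt of about 0.88 rad, crucibles are visible in the bin at about (175,420). I'll tip further and check the bin by depth.

```bash
python3 -m inch '-1 -0.22 0 -0.29 0 0.23 0; -1 -0.23 0 -0.28 0 0.23 0; -1 -0.24 0 -0.27 0 0.23 0; -1 0 0 0 0 0 0; -1 0 0 0 0 0 0; -1 0 0 0 0 0 0; -1 0 0 0 0 0 0'
python3 - <<'E'
from station import camera
import cv2,numpy as np
t=camera("top")["img"][130:250,230:330]; s=camera("scene")["img"][130:230,165:265]
a=cv2.resize(t,(400,480),interpolation=cv2.INTER_CUBIC); b=cv2.resize(s,(400,480),interpolation=cv2.INTER_CUBIC)
cv2.imwrite("pics/b5.png",np.clip(np.hstack([a,b]).astype(float)*1.4,0,255).astype(np.uint8))
E
```

```text
time_s: 15.1
ee_pos: [0.5214, -0.006, 0.2289]
eef_rot: [-3.14, -0.563, 1.54]
force: [-7.2, 1.7, -1.8]
grip_width: 0.0028
grip_force: 30.0
```

View pics/b5.png

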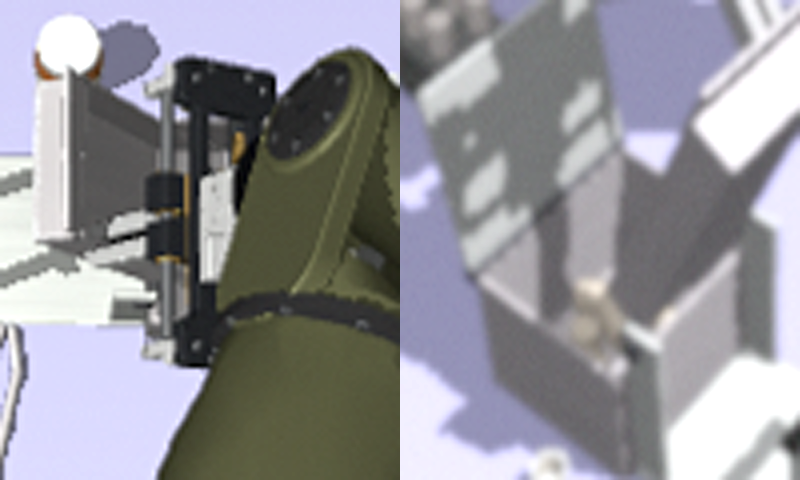

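The right half shows crucibles in the bin at (590,310) and another at (665,318) by the bin edge. I'll use the depth data to see where they are.

```bash
cat >> h.py <<'E'
def st(W):
    a=-.03;D=W-np.array([.5675,-.0486,0]);R=np.array([[np.cos(a),np.sin(a),0],[-np.sin(a),np.cos(a),0],[0,0,1]])
    return D@R.T
E
python3 - <<'E'
from station import camera,ctrl
from h import *
c=camera("scene");S=st(cloud(c))
for x,y in((590,290),(590,325),(600,310),(665,318),(655,325)):
    u,v=165+(x-400)/4,130+y/4.8; print((x,y),S[int(round(v)),int(round(u))].round(3),c["img"][int(round(v)),int(round(u))])
E
```

```text
(590, 290) [-0.007 -0.107  0.027] [147 156 164]
(590, 325) [ 0.019 -0.081  0.031] [113 122 128]
(600, 310) [-0.002 -0.09   0.021] [ 96 103 109]
(665, 318) [-0.024 -0.047  0.026] [161 166 171]
(655, 325) [-0.016 -0.048  0.023] [144 144 147]
```

```bash
python3 - <<'E'
import numpy as np
y,z=.138,.0325; r=np.hypot(y,z);p=np.arctan2(z,y);k=.5;pin=.0188;d=.08
def tcp(t):
    g=np.array([r*np.cos(p+t),r*np.sin(p+t)]); a=k*t
    zt=np.array([np.sin(a),-np.cos(a)]);xt=np.array([np.cos(a),np.sin(a)])
    return g+pin*zt,xt,zt
for i in range(14,0,-1):
    c0,x0,z0=tcp(i*d);c1,_,_=tcp((i-1)*d);s=(c1-c0)/.03
    print(f"-1 {s@x0:.2f} 0 {s@z0:.2f} 0 -0.23 0;  tray {(i-1)*d:.2f}")
E
```

```text
-1 0.23 0 0.28 0 -0.23 0;  tray 1.04
-1 0.22 0 0.29 0 -0.23 0;  tray 0.96
-1 0.21 0 0.30 0 -0.23 0;  tray 0.88
-1 0.20 0 0.30 0 -0.23 0;  tray 0.80
-1 0.19 0 0.31 0 -0.23 0;  tray 0.72
-1 0.17 0 0.32 0 -0.23 0;  tray 0.64
-1 0.16 0 0.33 0 -0.23 0;  tray 0.56
-1 0.15 0 0.34 0 -0.23 0;  tray 0.48
-1 0.13 0 0.34 0 -0.23 0;  tray 0.40
-1 0.12 0 0.35 0 -0.23 0;  tray 0.32
-1 0.11 0 0.35 0 -0.23 0;  tray 0.24
-1 0.09 0 0.36 0 -0.23 0;  tray 0.16
-1 0.08 0 0.36 0 -0.23 0;  tray 0.08
-1 0.06 0 0.37 0 -0.23 0;  tray 0.00
```

```bash
python3 -m inch '-1 0.23 0 0.28 0 -0.23 0; -1 0.22 0 0.29 0 -0.23 0; -1 0.21 0 0.30 0 -0.23 0; -1 0.20 0 0.30 0 -0.23 0; -1 0.19 0 0.31 0 -0.23 0; -1 0.17 0 0.32 0 -0.23 0; -1 0.16 0 0.33 0 -0.23 0; -1 0.15 0 0.34 0 -0.23 0; -1 0.13 0 0.34 0 -0.23 0; -1 0 0 0 0 0 0'
python3 - <<'E'
from station import camera
import cv2,numpy as np
t=camera("top")["img"][130:250,180:330]; s=camera("scene")["img"][110:240,165:325]
a=cv2.resize(t,(400,480),interpolation=cv2.INTER_CUBIC); b=cv2.resize(s,(400,480),interpolation=cv2.INTER_CUBIC)
cv2.imwrite("pics/b6.png",np.clip(np.hstack([a,b]).astype(float)*1.4,0,255).astype(np.uint8))
E
```

```text
time_s: 16.5
ee_pos: [0.5239, 0.0718, 0.1714]
eef_rot: [-3.14, -0.201, 1.541]
force: [-6.5, -1.5, -2.3]
grip_width: 0.0025
grip_force: 30.0
```

View pics/b6.png

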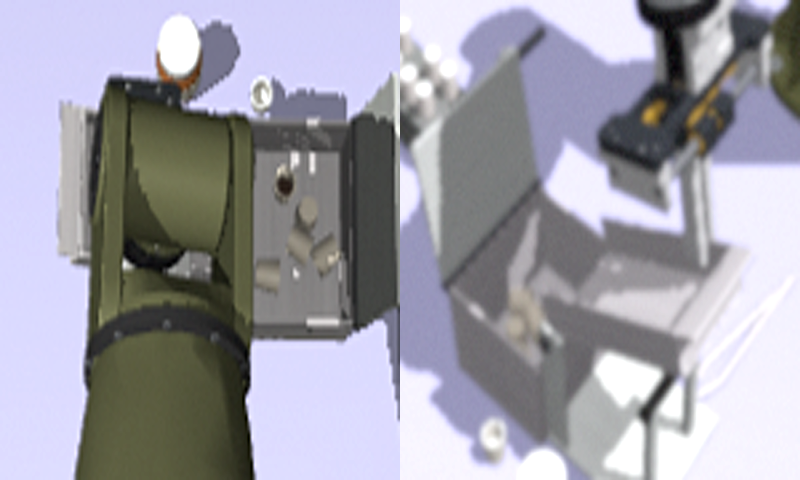

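The left half shows five crucibles in the bin, at (285,183), (307,212), (300,245), (325,255) and (268,275), and the right half shows the tray empty. Now I'll lower it gently.

```bash
python3 -m inch '-1 0.12 0 0.35 0 -0.23 0; -1 0.11 0 0.35 0 -0.23 0; -1 0.09 0 0.36 0 -0.23 0; -1 0.08 0 0.36 0 -0.23 0; -1 0.03 0 0.18 0 -0.11 0; -1 0 0 0 0 0 0'
```

```text
time_s: 17.35
ee_pos: [0.5245, 0.0904, 0.1258]
eef_rot: [-3.14, -0.022, 1.541]
force: [-6.7, -1.0, -1.6]
grip_width: 0.0027
grip_force: 30.0
```

```bash
python3 -m inch '-1 0.01 0 0.09 0 -0.06 0; -1 0.01 0 0.08 0 -0.06 0; -1 0 0 0 0 0 0; -1 0 0 0 0 0 0'
```

```text
time_s: 17.85
ee_pos: [0.5245, 0.0911, 0.1216]
eef_rot: [-3.14, -0.002, 1.54]
force: [-9.1, 0.6, 3.6]
grip_width: 0.0027
grip_force: 30.0
```

```bash
python3 -m inch '-1 0 -0.06 0.03 0 0 0; -1 0 0 0 0 0 0; -0.5 0 0 0 0 0 0; -0.5 0 0 0 0 0 0; -0.5 0 0 0 0 0 0; -0.5 0 0 0 0 0 0; -0.5 0 0 0 0 0 0'
```

```text
time_s: 18.73
ee_pos: [0.523, 0.0916, 0.12]
eef_rot: [-3.141, -0.0, 1.541]
force: [0.3, -0.2, 0.7]
grip_width: 0.0236
grip_force: 0.0
```

```bash
python3 -m inch '-0.5 0 0 -0.6 0 0 0; -0.5 0 0 -1 0 0 0; -0.5 0 0 -1 0 0 0; -0.5 0 0 -1 0 0 0; -0.5 0 0 -1 0 0 0; 0 -1 -0.2 0 0 0 0; 0 -1 -0.2 0 0 0 0; 0 -1 -0.2 0 0 0 0; 0 -1 -0.2 0 0 0 0; 0 -1 -0.2 0 0 0 0'; python3 -m inch '0 -1 -0.2 0 0 0 0; 0 -1 -0.2 0 0 0 0; 0 -1 -0.2 0 0 0 0; 0 -1 -0.2 0 0 0 0; 0 -0.9 -0.2 0 0 0 0; 0 0 0 0 0 0 0'
python3 - <<'E'
from station import camera
from h import *
S=st(cloud(camera("scene")))
for y in(.02,.08,.14):
    m=(abs(S[...,0])<.03)&(abs(S[...,1]-y)<.012)&(S[...,2]>.08)&(S[...,2]<.2);print("floor",y,m.sum(),np.median(S[m][:,2]) if m.any() else None)
m=(abs(S[...,0])<.04)&(abs(S[...,1]-.192)<.006)&(S[...,2]>.08);print("flange",np.median(S[m][:,2]),m.sum())
m=(abs(S[...,0]+.0)<.06)&(S[...,1]<-.12)&(S[...,1]>-.17)&(S[...,2]>.11)&(S[...,2]<.2)
Q=S[m];print("lid",np.polyfit(Q[:,2],Q[:,1],1))
E
```

```text
time_s: 19.98
ee_pos: [0.4882, -0.0584, 0.2581]
eef_rot: [3.142, -0.0, 1.541]
force: [0.0, 0.1, -0.2]
grip_width: 0.0471
grip_force: 0.0
time_s: 20.72
ee_pos: [0.4538, -0.2046, 0.2579]
eef_rot: [-3.141, -0.0, 1.539]
force: [0.2, 0.6, 0.7]
grip_width: 0.0466
grip_force: 0.0
floor 0.02 137 0.10832450275339611
floor 0.08 149 0.10827280990868127
floor 0.14 162 0.10851175928869028
flange 0.13936587524985183 136
lid [-0.17977013 -0.11237172]
```

The tray is level and empty, and the lid is still at about 1.75 rad. Now I'll re-grip the rod.

```bash
python3 -m inch '0 0 0 0 0 0 0.9; 0 0 0 0 0 0 0.9; 0 0 0 0 0 0 0.9; 0 0 0 0 0 0 0.9; 0 0 0 0 0 0 0.9; 0 0 0 0 0 0 0.9; 0 0 0 0 0 0 0.9; 0 0 0 0 0 0 0.9; 0 0 0 0 0 0 0.9; 0 0 0 0 0 0 0.9'; python3 -m inch '0 0.1 0 0 0 0 0; 0 0 0 0.9 0 0 0; 0 0 0 0.9 0 0 0; 0 0 0 0.9 0 0 0; -1 0 0 0 0 0 0; -1 0 0 0 0 0 0; -1 0 0 0 0 0 0; -1 0 0 0 0 0 0; -1 0 0 0 0 0 0; -1 0 0 0 0 0 0' 12
python3 - <<'E'
import numpy as np
r=.1088;a=np.arange(1.87,.119,-.1)
a=np.append(a,.12);Y=r*np.cos(a);Z=r*np.sin(a)
for i in range(len(a)-1): print(f"-1 0 {-(Y[i+1]-Y[i])/.03:.2f} {-(Z[i+1]-Z[i])/.03:.2f} 0 0 0;  lid {a[i+1]-.12:.2f}")
E
```

```text
time_s: 22.02
ee_pos: [0.4545, -0.2025, 0.2581]
eef_rot: [-3.141, -0.0, -0.034]
force: [0.6, 0.0, 1.0]
grip_width: 0.0469
grip_force: 0.0
time_s: 23.28
ee_pos: [0.4575, -0.2039, 0.1777]
eef_rot: [3.141, -0.001, -0.03]
force: [-0.7, -1.9, 6.8]
grip_width: 0.0097
grip_force: 12.0
-1 0 -0.35 -0.09 0 0 0;  lid 1.65
-1 0 -0.36 -0.05 0 0 0;  lid 1.55
-1 0 -0.36 -0.02 0 0 0;  lid 1.45
-1 0 -0.36 0.02 0 0 0;  lid 1.35
-1 0 -0.36 0.05 0 0 0;  lid 1.25
-1 0 -0.35 0.09 0 0 0;  lid 1.15
-1 0 -0.34 0.12 0 0 0;  lid 1.05
-1 0 -0.33 0.16 0 0 0;  lid 0.95
-1 0 -0.31 0.19 0 0 0;  lid 0.85
-1 0 -0.29 0.22 0 0 0;  lid 0.75
-1 0 -0.27 0.25 0 0 0;  lid 0.65
-1 0 -0.24 0.27 0 0 0;  lid 0.55
-1 0 -0.21 0.30 0 0 0;  lid 0.45
-1 0 -0.18 0.31 0 0 0;  lid 0.35
-1 0 -0.15 0.33 0 0 0;  lid 0.25
-1 0 -0.11 0.34 0 0 0;  lid 0.15
-1 0 -0.08 0.35 0 0 0;  lid 0.05
-1 0 -0.03 0.18 0 0 0;  lid 0.00
```

```bash
python3 -m inch '-1 0 -0.35 -0.09 0 0 0; -1 0 -0.36 -0.05 0 0 0; -1 0 -0.36 -0.02 0 0 0; -1 0 -0.36 0.02 0 0 0; -1 0 -0.36 0.05 0 0 0; -1 0 -0.35 0.09 0 0 0; -1 0 -0.34 0.12 0 0 0; -1 0 -0.33 0.16 0 0 0; -1 0 -0.31 0.19 0 0 0'; python3 -m inch '-1 0 -0.29 0.22 0 0 0; -1 0 -0.27 0.25 0 0 0; -1 0 -0.24 0.27 0 0 0; -1 0 -0.21 0.30 0 0 0; -1 0 -0.18 0.31 0 0 0; -1 0 -0.15 0.33 0 0 0; -1 0 -0.11 0.34 0 0 0; -1 0 0 0 0 0 0'
```

```text
time_s: 24.4
ee_pos: [0.4599, -0.1094, 0.1625]
eef_rot: [3.142, 0.0, -0.03]
force: [3.8, -3.9, -2.1]
grip_width: 0.0093
grip_force: 12.0
time_s: 25.4
ee_pos: [0.4612, -0.0677, 0.1013]
eef_rot: [3.139, 0.0, -0.03]
force: [4.8, -16.8, -5.7]
grip_width: 0.0098
grip_force: 12.0
```

```bash
python3 -m inch '-1 0 0.08 0.2 0 0 0; -1 0 0 0.2 0 0 0; -1 0 0 0.15 0 0 0; -1 0 0 0.05 0 0 0; -1 0 0 0 0 0 0'
```

```text
time_s: 26.02
ee_pos: [0.4616, -0.0667, 0.0849]
eef_rot: [-3.138, -0.001, -0.03]
force: [-0.1, 17.4, 14.8]
grip_width: 0.0096
grip_force: 12.0
```

```bash
python3 -m inch '0 0 0 0 0 0 0; 0 0 0 0 0 0 0; 0 0 0 0 0 0 0; 0 0 0 0 0 0 0; 0 0 0 -1 0 0 0; 0 0 0 -1 0 0 0; 0 0 0 -1 0 0 0; 0 0 0 -1 0 0 0; 0 0 0 -1 0 0 0'; python3 -m inch '0 -1 0 0 0 0 0; 0 -1 0 0 0 0 0; 0 -1 0 0 0 0 0; 0 -1 0 0 0 0 0; 0 0 0 0 0 0 0; 0 0 0 0 0 0 0'
python3 - <<'E'
from station import camera
from h import *
import cv2
for n in("scene","top"):
    c=camera(n);S=st(cloud(c))
    m=(abs(S[...,0])<.065)&(S[...,1]<-.015)&(S[...,1]>-.12)&(S[...,2]>.06)&(S[...,2]<.2)
    Q=S[m];print(n,"lid z(y)",np.polyfit(Q[:,1],Q[:,2],1),np.median(Q[:,2]),m.sum())
    m=(abs(S[...,0])<.04)&(abs(S[...,1]-.192)<.006)&(S[...,2]>.08);print("flange",np.median(S[m][:,2]),m.sum())
    if n=="top": cv2.imwrite("pics/end.png",cv2.resize(c["img"],(800,600)))
E
```

```text
time_s: 27.15
ee_pos: [0.461, -0.069, 0.2352]
eef_rot: [-3.142, 0.0, -0.03]
force: [0.2, 1.1, -0.7]
grip_width: 0.047
grip_force: 0.0
time_s: 27.9
ee_pos: [0.3417, -0.0655, 0.2345]
eef_rot: [3.142, -0.0, -0.03]
force: [0.5, 0.5, -0.2]
grip_width: 0.0472
grip_force: 0.0
scene lid z(y) [0.00487884 0.09673781] 0.09634295552722694 1229
flange 0.1393594740845841 130
top lid z(y) [0.00534355 0.0969699 ] 0.096529443624354 1612
flange 0.139724680640827 120
```

View pics/end.png

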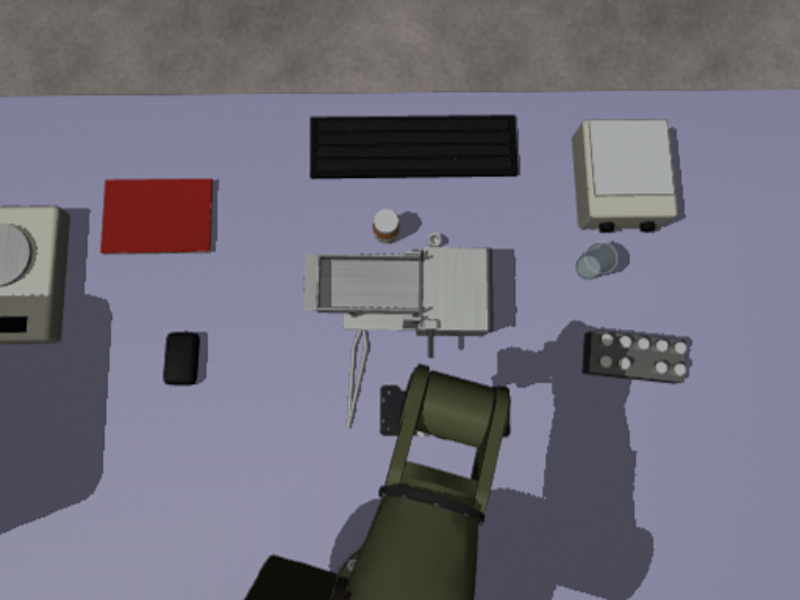

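The lid is shut (slope 0.005, about (418-490, 248-332)), and the tray is level and empty. The jar, clean crucible, tongs, beaker, rack and mouse are where they were at the start, and the arm is clear of everything.

```bash
python3 -c "
from station import ticket
print(ticket.hand_in())"
```

```text
the job is handed in; nothing more can be done
None
```

I handed the job in at about 28 s of the 69 s limit: all five crucibles are in the bin, the tray is level and the lid is shut (both checked by depth camera). The other things on the bench are where they started; the hand-in returned no verdict.

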